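Put away the chews, hook the bin lid shut and park the bowl

TASK

Tidy the dog corner: put every chew (bones and bars) into the tan treat bin, then close the bin by tilting its lid, hooking the orange-striped edge under the lip and swinging it down until it lies flat on both shelves. Also slide the empty bowl, upright, in under the white shade hood until it meets the stop at the back. Leave the coaster, jar and mug where they are, and the bowl never tipped.

Things in the scene. Friction and masses are not known exactly. Their poses are not given: they have to be found in the camera images.
- bin: tan plastic treat bin, fixed, open on top; outside 200 (x) by 180 mm (y), walls 5 mm, floor 6 mm up. Origin: centre of its underside; x from near wall (robot's side) to far wall, z up. Far and side walls 123 mm high, near wall 143. Closed, the lid rests on two inner shelves (tops at 115 mm), its top level with the far and side walls. Chews go in through the 148 (x) by 170 mm opening, x -73 to 75 mm.
- bin_lip (a point): middle of the lower inner edge of the bin's dark brown lip (bin x -73, y 0, z 137 mm). The lip, 6 mm thick, runs all along the near wall's top and overhangs inwards 22 mm, x -95 to -73 mm. Below it the near shelf (same x, top at 115 mm) leaves a slot 22 mm high.
- bin_far (a point): middle of the inner edge of the bin's far shelf, on top (bin x 75, y 0, z 115 mm). The shelf, 6 mm thick, reaches to the far wall's inner face at x 95 mm.
- lid: loose tan lid panel of the bin, 180 (x) by 158 mm (y), 8 mm thick, about 0.16 kg; starts flat, handle up, on the hood's roof. Origin: centre of its underside; z up through the handle. 12 mm too long to drop in flat. Seated in the middle it has x = 0, y = 0, z = 115 mm in the bin's frame and the bin's orientation, with about 5 mm of play each way.
- lid_hook (a point): middle of the lid's hook edge, on the underside (lid x = -90 mm). An orange stripe on top marks this edge, which goes under the bin's lip.
- lid_grip (a point): middle of the lid's handle: a dark brown upright fin in the middle of the lid, 14 mm thick (lid x), 60 mm long (y), from 8 to 42 mm above the underside; this point is 25 mm above the underside.
- hood: white sheet-metal shade hood for the bowl, fixed: roof and two side walls, open towards the robot (its -x). Origin: on the table, where the parked bowl's centre belongs; x points inwards. Roof x -20 to 110 mm, 174 mm wide, 74 to 80 mm above the table; inner faces of the side walls at y -81 and 81 mm, from x -20 mm; grey back stop across the inside at x = 68 mm.
- bowl: empty stainless steel pet bowl, loose, rim diameter 130 mm, 50 mm high, nearly straight double wall 8 mm thick (foot diameter 124 mm), about 0.25 kg. Origin: centre of its underside. Starts on the table before the hood's mouth. Against the back stop its centre is about 3 mm beyond the hood's origin.
- bone_red: dog-chew bone of red rubber, lying flat: 120 mm long along its x, ends 54 mm wide and 32 mm high, square middle section 24 mm wide (y), 4 to 28 mm above the table, 80 mm long. Origin: centre of its underside. May be absent.
- bone_black: dog-chew bone of black rubber, lying flat: 120 mm long along its x, ends 54 mm wide and 32 mm high, square middle section 24 mm wide (y), 4 to 28 mm above the table, 80 mm long. Origin: centre of its underside. May be absent.
- bar_green: dog-chew bar of green rubber with dark ribs, lying flat: 100 mm long along its x, 28 mm wide (y), 28 mm high. Origin: centre of its underside. May be absent.
- bar_yellow: dog-chew bar of yellow rubber with dark ribs, lying flat: 100 mm long along its x, 28 mm wide (y), 28 mm high. Origin: centre of its underside. May be absent.
- bar_white: dog-chew bar of white rubber with dark ribs, lying flat: 100 mm long along its x, 28 mm wide (y), 28 mm high. Origin: centre of its underside. May be absent.
- coaster: blue ceramic coaster, a disc 84 mm across and 8 mm thick, lying among the chews; a bystander. Origin: centre of its underside.
- jar: amber glass treat jar, 80 mm across, 120 mm high, beyond the work; a bystander. Origin: centre of its underside.
- mug: white ceramic mug, 80 mm across, 90 mm high, beyond the work; a bystander. Origin: centre of its underside.

How it is judged (in metres and radians):
On the way, in this order (a step that is already met when the one before it is completed fails the run):
1. every chew is inside the bin (x of bone_red in the frame of bin between -0.0975 and 0.0975 m and y of bone_red in the frame of bin between -0.0875 and 0.0875 m and z of bone_red in the frame of bin between 0 and 0.115 m and x of bone_black in the frame of bin between -0.0975 and 0.0975 m and y of bone_black in the frame of bin between -0.0875 and 0.0875 m and z of bone_black in the frame of bin between 0 and 0.115 m and x of bar_green in the frame of bin between -0.0975 and 0.0975 m and y of bar_green in the frame of bin between -0.0875 and 0.0875 m and z of bar_green in the frame of bin between 0 and 0.115 m and x of bar_yellow in the frame of bin between -0.0975 and 0.0975 m and y of bar_yellow in the frame of bin between -0.0875 and 0.0875 m and z of bar_yellow in the frame of bin between 0 and 0.115 m and x of bar_white in the frame of bin between -0.0975 and 0.0975 m and y of bar_white in the frame of bin between -0.0875 and 0.0875 m and z of bar_white in the frame of bin between 0 and 0.115 m), for 0.2 s.
2. the lid, tilted, has its hook edge under the bin's lip (x of lid_hook in the frame of bin between -0.1 and -0.076 m and z of lid_hook in the frame of bin between 0.108 and 0.135 m and y of lid_hook in the frame of bin between -0.02 and 0.02 m and angle between lid's own z axis and vertical between 0.12 and 0.9 rad), for 0.1 s.
3. the lid lies flat on both shelves, hook edge under the lip (z of lid in the frame of bin between 0.109 and 0.12 m and x of lid_hook in the frame of bin between -0.1 and -0.078 m and y of lid in the frame of bin between -0.015 and 0.015 m and z of lid_hook in the frame of bin between 0.109 and 0.121 m and angle between lid's own z axis and vertical below 0.05 rad), for 0.2 s.
At the end, for the whole second after the job is handed in: All chews inside the bin below the lid; lid flat (within 0.05 rad) on the shelves (within 6 mm), hook edge at least 5 mm under the lip; bowl upright on the table under the hood, within 15 mm of its parked place lengthwise and 30 mm sideways; lid and bowl at rest (all of step 1 and all of step 3 and x of bowl in the frame of hood above -0.015 m and y of bowl in the frame of hood between -0.03 and 0.03 m and angle between bowl's own z axis and vertical below 0.08 rad and height (world z) of bowl below 0.01 m and linear speed of each of lid, bowl below 0.02 m/s); the robot touches nothing.
It fails at once if the bowl is tipped by more than 0.5 rad (angle between bowl's own z axis and vertical above 0.5 rad).
It fails at once if the coaster is swept more than 70 mm away (distance of coaster from where it was at the start of the episode above 0.07 m).
It fails at once if the jar or the mug is moved more than 40 mm (distance of any of jar, mug from where it was at the start of the episode above 0.04 m).
Of bone_red, bone_black, bar_green, bar_yellow, bar_white only 3 to 5 are there at a start; the rules pass over those that are not, and their reading is None.
At some moment in a run one of bone_red, bone_black, bar_green, bar_yellow, bar_white, bowl may be knocked a few centimetres aside while the robot is not near it.
Once in a run the grip may slacken for a moment while it holds something.
It also fails if it takes over 208 s, if anything falls off the work surface, if the arm or the gripper's body presses on something with over 40 N, if the wrist force passes 120 N, or if a joint passes its speed limit or range.

ROBOT

A 6-joint arm with a two-finger parallel gripper is mounted at the origin on the work surface. World frame = base frame: x ahead of the robot, y to its left, z up, the work surface at z = 0. Lengths are in mm, angles in rad, forces in N, time in s.
With the tool pointing down it reaches from about 350 to 975 mm from the base axis. Payload 7.1 kg.
Tool frame: the origin (TCP) lies midway between the tips of the shut fingers; the grasp point (between the pads) lies 19 mm behind it (ctrl.tcp_to_grasp is the distance from the TCP to the grasp point, in mm); z points along the fingers, y is the line along which they close (so a half turn about z gives the same grasp; the last joint's range is limited). The gripper opens to 88 mm and grips with 3 to 60 N. Pads are 20 mm wide; open, the fingers measure 115 mm over their backs; the gripper's body (75 mm by 178 mm) begins 61 mm behind the grasp point.
Start: joints at [-1.184, 0.423, 1.63, -0, 1.089, -0.019], TCP at [246.737, -574.218, 222.675] pointing down, gripper open.
Joint ranges: [-3, 3], [-0.9, 2.11], [0.09, 2.58], [-1.31, 4.45], [0.11, 2.69], [-2.54, 2.54]. Speed limits (rad/s): [2.39, 2.39, 3.01, 3.14, 3.14, 3.14].

INTERFACE

Orientations are given as a rotation vector (axis times angle).
In Python, from workcell import get_obs, cams, ticket, boxes_of, ctrl gives the robot as it stands.
- The arm moves only by the shell command python3 -m creep 'ROWS' [OPENING]. ROWS is JSON, one flat list of numbers, 4 for each row, row after row: the shift along the world's x, y, z in m, then the turn about the world's z in rad. In form: [tx, ty, tz, spin, tx, ty, tz, spin, ...]. A call has 1 to 10 rows; each row is the pose to reach, as a shift and turn from the pose commanded when the call began; what a row does not reach only later rows make up. A row lasts 1/12 s, in which the tool goes at most 41.7 mm and 7.16 degrees, less where a joint would pass 70% of its speed; a pose out of reach is approached as far as the arm can. A call with a gripper value outside its range is refused whole. OPENING is the opening, from 0 (shut) to 1 (fully open), set as the call begins (- or left out, the last holds). The fingers move at their own pace and stop on an object; the grip force is fixed at half the most. Time passes only in rows, so rows that repeat a pose let the fingers close. It gives the time, the measured TCP pose, the force, the opening and the grip force at its end, in the units of the state.
- get_obs(): the state, without advancing time (a new reading comes with each control period).
- cams.get_image(name): name is "scene" or "top" or "wrist"; returns (picture, depth): 384x512x3 uint8, red, green, blue; 384x512 float32, mm along the optical axis (not along the pixel's ray), 0 where there is no reading.
- cams.get_calibration(name): a dict with "mtx" (3x3 intrinsics, pixels), "R" (3x3) and "t" (3): a world point X has camera coordinates R X + t; the wrist camera has in their place "mount" (4x4, takes a point from camera to tool coordinates, whose origin is the TCP and whose axes are the flange's). Camera axes: x right, y down, z forward; pixel columns grow to the right and rows downward; lengths in mm; the calibration is good to about 2 mm. A picture is of the moment at which its call begins: read the wrist's pose just before it. get_calibration takes no time and is no camera call.
- ticket.close_job(): hands the job in; it is judged then, once.
Trained networks look in the newest picture that a camera, given by its name, has taken for a name from the list of things; names that differ only in an ending like _2 or _b are one class to them, and where a whole thing is asked for, a point or a joint stands for the part that bears it (a point fixed in the world has none). Each returns a list of dicts, best first, with "score" (0 to 1); they miss things now and then, are a little off and sometimes report something else, mostly with a low value. They report only what shows in the picture. A call takes as long as a camera call.
- boxes_of(camera, target): "centre" ([column, row] in pixels, amid what is visible of it).
The state is a dict: "t": time; "qpos": joint angles; "qvel": joint speeds; "joint_torque": joint torques, N m; "ee_pos": TCP position; "orientation": TCP orientation; "ft_force": force on the tool from outside, world axes, zero at the start; "moment": the same for the moment, N m; "width": finger opening in mm; "grasp_force": force on a finger pad.
Only numpy, scipy, OpenCV 4.12 (cv2) and the standard library are available. Lean on these libraries where they do the work, as an engineer would, in place of code of your own. Each camera call takes 0.05 s, during which the arm holds its last target. There are 200 camera calls.

## Working session

There is one attempt and no reset: what is moved stays moved. The work goes in short steps, Python scripts to look and compute and a shell command to move; the robot and the scene stay as the last step left them, time stands still between calls to the robot, and variables do not carry over. Pictures are saved under pics/ and viewed, at most 14 in all, crops included, and the job is handed in when it is done.

```bash
ls; mkdir -p pics; cat > h.py <<'E'
import numpy as np, cv2, json
from scipy.spatial.transform import Rotation as Ro
from workcell import get_obs, cams, ticket, boxes_of, ctrl
def cam(name):
    o=get_obs(); im,d=cams.get_image(name); c=cams.get_calibration(name); K=np.array(c["mtx"])
    if "mount" in c:
        M=np.array(c["mount"]); R=Ro.from_rotvec(o["orientation"]).as_matrix()
        A=R@M[:3,:3]; b=R@M[:3,3]+np.array(o["ee_pos"])
    else:
        R=np.array(c["R"]); A=R.T; b=-R.T@np.array(c["t"])
    v,u=np.mgrid[0:d.shape[0],0:d.shape[1]]
    P=np.stack([(u-K[0,2])/K[0,0]*d,(v-K[1,2])/K[1,1]*d,d],-1)@A.T+b
    P[d<=0]=np.nan
    return im,d,P
def save(im,f): cv2.imwrite("pics/"+f,im[:,:,::-1])
E
python3 - <<'E'
from h import *
for n in ("top","scene"):
    im,d,P=cam(n); save(im,n+"0.png"); np.save(n+"P.npy",P); np.save(n+"I.npy",im)
    for t in "bin lid lid_grip hood bowl bone_red bone_black bar_green bar_yellow bar_white coaster jar mug".split():
        for r in boxes_of(n,t)[:2]:
            c=r["centre"]; p=P[int(c[1]),int(c[0])]
            print(n,t,round(r["score"],2),np.round(c),np.round(p))
E
```

```text
pics
top bin 0.97 [144. 222.] [577. 278.   8.]
top lid 0.7 [376. 195.] [ 604. -254.  106.]
top lid 0.53 [321. 139.] [ 771. -162.    7.]
top lid_grip 0.73 [374. 192.] [ 607. -245.  125.]
top bowl 0.68 [358. 273.] [ 440. -226.    4.]
top bowl 0.27 [238. 131.] [757.  43. 120.]
top bone_red 0.72 [292. 232.] [537. -74.  27.]
top bone_red 0.66 [234. 277.] [439.  65.  28.]
top bone_black 0.8 [232. 279.] [435.  70.  22.]
top bone_black 0.36 [237. 184.] [665.  52.   9.]
top bar_white 0.83 [282. 187.] [646. -56.  29.]
top coaster 0.87 [236. 184.] [663.  54.   7.]
top coaster 0.56 [285. 189.] [644. -61.  28.]
top jar 0.81 [241. 133.] [755.  38. 120.]
top mug 0.73 [321. 138.] [ 777. -163.    7.]
top mug 0.51 [376. 194.] [ 604. -254.  116.]
scene bin 0.64 [332. 267.] [519. 220.   3.]
scene lid 0.89 [209. 164.] [ 620. -248.   98.]
scene lid_grip 0.7 [308. 211.] [448.  35.  25.]
scene lid_grip 0.69 [210. 166.] [ 618. -245.   91.]
scene hood 0.68 [222. 186.] [ 623. -170.   64.]
scene bowl 0.62 [262. 170.] [ 430. -233.    5.]
scene bone_red 0.94 [265. 206.] [544. -55.  25.]
scene bone_black 0.7 [309. 215.] [451.  45.  19.]
scene bar_green 0.45 [265. 208.] [546. -47.  25.]
scene bar_white 0.76 [234. 222.] [656. -42.  29.]
scene coaster 0.5 [262. 168.] [ 427. -244.    6.]
scene jar 0.7 [213. 249.] [779.  69.  96.]
scene jar 0.37 [253. 250.] [661.  59.   7.]
scene mug 0.76 [181. 212.] [ 778. -120.   69.]
```

View pics/top0.png

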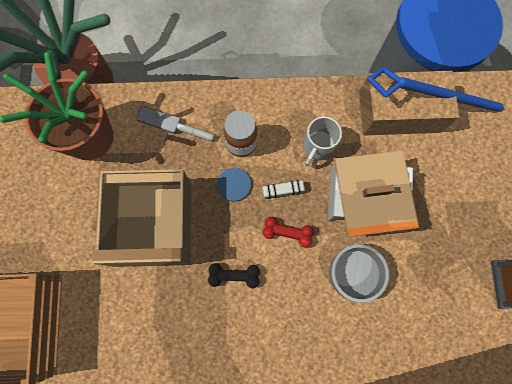

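```bash
python3 - <<'E'
from h import *
P=np.load("topP.npy"); I=np.load("topI.npy").astype(int)
X,Y,Z=P[...,0],P[...,1],P[...,2]
def rect(m,nm):
    m=cv2.morphologyEx(m.astype(np.uint8),cv2.MORPH_OPEN,np.ones((3,3)))
    n,l,s,_=cv2.connectedComponentsWithStats(m)
    if n<2: print(nm,"none");return
    k=1+np.argmax(s[1:,4]); q=P[l==k]
    r=cv2.minAreaRect(q[:,:2].astype(np.float32)); b=cv2.boxPoints(r)
    e=b[1]-b[0]; f=b[2]-b[1]; L=e if np.hypot(*e)>np.hypot(*f) else f
    print(nm,np.round(r[0]),np.round(r[1]),"long-axis deg",round(float(np.degrees(np.arctan2(L[1],L[0])))%180,1),"z",np.round(np.nanmedian(q[:,2])),s[k,4])
    return l==k
def near(x,y,r): return np.hypot(X-x,Y-y)<r
rect(near(537,-74,85)&(Z>14)&(Z<50),"red")
rect(near(437,68,85)&(Z>14)&(Z<50),"black")
rect(near(646,-60,75)&(Z>16)&(Z<50),"white")
rect(near(604,-254,170)&(Z>80)&(Z<100)&(Y>-360),"lid")
rect(near(604,-254,170)&(Z>108)&(Z<135),"fin")
rect(near(604,-254,170)&(Z>65)&(Z<84),"hoodroof")
rect(near(440,-230,100)&(Z>40)&(Z<65),"bowl")
rect(near(577,278,180)&(Z>100)&(Z<160),"binrim")
rect(near(577,278,180)&(Z>134)&(Z<160),"binlip")
rect(near(577,278,180)&(Z>108)&(Z<118),"shelf")
E
```

```text
red [540. -67.] [120.  52.] long-axis deg 73.6 z 28.0 765
black [444.  66.] [118.  52.] long-axis deg 86.3 z 28.0 805
white [644. -60.] [29. 99.] long-axis deg 96.8 z 28.0 498
lid [ 612. -263.] [181. 165.] long-axis deg 4.6 z 89.0 5331
fin [ 612. -263.] [14. 61.] long-axis deg 94.6 z 122.0 217
hoodroof [ 594. -179.] [23. 63.] long-axis deg 175.8 z 80.0 238
bowl [ 437. -220.] [127. 129.] long-axis deg 174.4 z 50.0 698
binrim [574. 257.] [182. 201.] long-axis deg 179.3 z 124.0 3088
binlip [487. 258.] [181.  27.] long-axis deg 89.2 z 144.0 1204
shelf [659. 256.] [167.  21.] long-axis deg 89.4 z 115.0 640
```

The top view shows three chews: black bone (235,275), red bone (290,232), white bar (284,189). The lid is on the hood, with its stripe towards the robot (380,228), and the bowl is at (360,272). There is no green or yellow bar. The measured sizes match the given ones.

```bash
cat >> h.py <<'E'
def to(x,y,z,cdeg=None):
    """shift (m) and spin (rad) to bring TCP to x,y,z mm with closing line at cdeg"""
    o=get_obs(); p=np.array(o["ee_pos"]); R=Ro.from_rotvec(o["orientation"]).as_matrix()
    a=np.degrees(np.arctan2(R[1,1],R[0,1])); s=0
    if cdeg is not None: s=(cdeg-a+90)%180-90
    print("t",round(o["t"],1),"tcp",np.round(p,1),"close",round(a,1),"q6",round(o["qpos"][5],2),"F",np.round(o["ft_force"],1),"w",round(o["width"],1),"g",round(o["grasp_force"],1))
    print(" -> shift",np.round((np.array([x,y,z])-p)/1000,4),"spin",round(float(np.radians(s)),3))
def blob(P,x,y,r,z0,z1,nm=""):
    X,Y,Z=P[...,0],P[...,1],P[...,2]
    m=(np.hypot(X-x,Y-y)<r)&(Z>z0)&(Z<z1)
    m=cv2.morphologyEx(m.astype(np.uint8),cv2.MORPH_OPEN,np.ones((3,3)))
    n,l,s,_=cv2.connectedComponentsWithStats(m)
    if n<2: print(nm,"none");return
    k=1+np.argmax(s[1:,4]); q=P[l==k]
    r=cv2.minAreaRect(q[:,:2].astype(np.float32)); b=cv2.boxPoints(r)
    e=b[1]-b[0]; f=b[2]-b[1]; L=e if np.hypot(*e)>np.hypot(*f) else f
    print(nm,np.round(r[0],1),np.round(r[1]),"axis",round(float(np.degrees(np.arctan2(L[1],L[0])))%180,1),"z",np.round(np.nanmedian(q[:,2]),1),s[k,4])
E
python3 -c "
from h import *
to(540,-67,150,-16.4)"
```

```text
t 1.4 tcp [ 246.7 -574.2  222.7] close -66.8 q6 -0.02 F [-0.   0.  -0.3] w 87.8 g 0.0
 -> shift [ 0.2933  0.5072 -0.0727] spin 0.879
```

```bash
python3 -m creep '[0.29,0.507,-0.02,0.88,0.29,0.507,-0.02,0.88,0.29,0.507,-0.02,0.88,0.29,0.507,-0.02,0.88,0.29,0.507,-0.02,0.88,0.29,0.507,-0.02,0.88,0.29,0.507,-0.02,0.88,0.29,0.507,-0.02,0.88,0.29,0.507,-0.02,0.88,0.29,0.507,-0.02,0.88]' 1
python3 -c "
from h import *
to(540,-67,190,-16.4)"
```

```text
t: 2.23
ee_pos: [454.2, -210.9, 208.7]
orientation: [2.514, 1.883, 0.0]
ft_force: [1.4, -1.2, 0.1]
width: 87.6
grasp_force: 0.0
t 2.2 tcp [ 454.2 -210.9  208.7] close -16.3 q6 -0.17 F [ 1.4 -1.2  0.1] w 87.6 g 0.0
 -> shift [ 0.0858  0.1439 -0.0187] spin -0.001
```

```bash
python3 -m creep '[0.086,0.144,-0.02,0,0.086,0.144,-0.02,0,0.086,0.144,-0.02,0,0.086,0.144,-0.02,0,0.086,0.144,-0.02,0,0.086,0.144,-0.02,0]'
python3 - <<'E'
from h import *
im,d,P=cam("wrist"); save(im,"w1.png")
blob(P,540,-67,85,14,50,"red")
blob(P,540,-67,85,14,50,"red"); to(540,-67,2,-16.4)
E
```

```text
t: 2.73
ee_pos: [540.2, -66.8, 188.1]
orientation: [-2.51, -1.888, 0.0]
ft_force: [-1.3, -0.1, -0.4]
width: 88.0
grasp_force: 0.0
red [541.1 -65.5] [118.  52.] axis 74.7 z 27.9 2634
red [541.1 -65.5] [118.  52.] axis 74.7 z 27.9 2634
t 2.8 tcp [539.4 -68.1 188.2] close -16.2 q6 0.14 F [ 0.4 -0.4 -0.2] w 87.9 g 0.0
 -> shift [ 0.0006  0.0011 -0.1862] spin -0.004
```

View pics/w1.png

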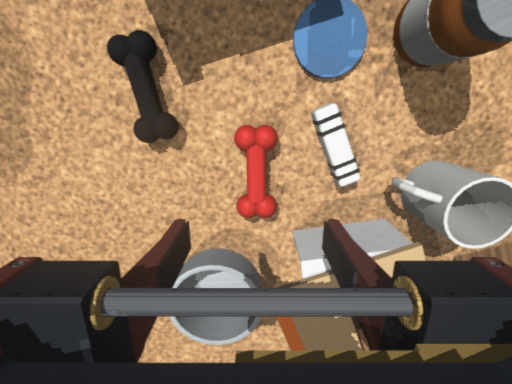

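The wrist view shows the red bone at (257,172), matching the top camera, with the fingers clear of the white bar. I'm grasping it.

```bash
python3 -m creep '[0.001,0.001,-0.16,0.01,0.001,0.001,-0.16,0.01,0.001,0.001,-0.16,0.01,0.001,0.001,-0.16,0.01,0.001,0.001,-0.184,0.01,0.001,0.001,-0.184,0.01,0.001,0.001,-0.184,0.01]'
python3 -m creep '[0,0,0,0,0,0,0,0,0,0,0,0,0,0,0,0,0,0,0,0,0,0,0,0,0,0,0,0,0,0,0,0]' 0
python3 -m creep '[0,0,0.16,0,0,0,0.16,0,0,0,0.16,0,0,0,0.16,0,0,0,0.16,0,0,0,0.16,0]'
python3 -c "
from h import *
to(614,257,165,-0.8)"
```

```text
t: 3.37
ee_pos: [539.4, -69.5, 3.7]
orientation: [-2.506, -1.892, 0.002]
ft_force: [1.4, 0.0, 0.4]
width: 88.1
grasp_force: 0.0
t: 4.03
ee_pos: [540.5, -67.7, 4.5]
orientation: [2.505, 1.896, 0.0]
ft_force: [0.5, -0.3, -0.1]
width: 38.0
grasp_force: 0.0
t: 4.53
ee_pos: [541.9, -67.9, 166.7]
orientation: [2.502, 1.894, 0.005]
ft_force: [-0.2, 0.4, -0.2]
width: 0.7
grasp_force: 0.0
t 4.5 tcp [541.9 -67.9 166.7] close -15.7 q6 0.13 F [-0.2  0.4 -0.2] w 0.7 g 0.0
 -> shift [ 0.0721  0.3249 -0.0017] spin 0.261
```

The fingers needed longer to close and missed. I'll reopen them, look again and retry.

```bash
python3 -m creep '[0,0,0,0,0,0,0,0,0,0,0,0,0,0,0,0,0,0,0,0,0,0,0,0,0,0,0,0,0,0,0,0,0,0,0,0,0,0,0,0]' 0.65
python3 - <<'E'
from h import *
im,d,P=cam("wrist")
blob(P,540,-67,95,14,50,"red"); to(541,-66,3,-15.5)
E
```

```text
t: 5.37
ee_pos: [540.5, -67.8, 164.5]
orientation: [2.505, 1.896, 0.0]
ft_force: [-0.6, -0.4, -0.2]
width: 56.7
grasp_force: 0.0
red [541.4 -65.2] [116.  53.] axis 74.3 z 27.9 3012
t 5.4 tcp [540.5 -67.8 164.5] close -15.8 q6 0.13 F [-0.2  0.8  0.1] w 57.1 g 0.0
 -> shift [ 0.0005  0.0018 -0.1615] spin 0.004
```

```bash
python3 -m creep '[0.001,0.002,-0.16,0,0.001,0.002,-0.16,0,0.001,0.002,-0.16,0,0.001,0.002,-0.16,0,0.001,0.002,-0.161,0,0.001,0.002,-0.161,0]'
python3 -m creep '[0,0,0,0,0,0,0,0,0,0,0,0,0,0,0,0,0,0,0,0,0,0,0,0,0,0,0,0,0,0,0,0,0,0,0,0,0,0,0,0]' 0
python3 -m creep '[0,0,0.18,0,0,0,0.18,0,0,0,0.18,0,0,0,0.18,0,0,0,0.18,0,0,0,0.18,0,0,0,0.18,0]'
python3 -c "
from h import *
to(614,257,170,-0.8)"
```

```text
t: 5.92
ee_pos: [541.4, -65.7, 2.3]
orientation: [-2.504, -1.895, 0.002]
ft_force: [-0.9, 0.5, -0.1]
width: 57.0
grasp_force: 0.0
t: 6.75
ee_pos: [541.5, -65.8, 3.7]
orientation: [2.505, 1.896, 0.0]
ft_force: [-0.8, 0.8, 5.1]
width: 23.9
grasp_force: 30.0
t: 7.33
ee_pos: [541.6, -65.8, 183.5]
orientation: [2.504, 1.895, 0.001]
ft_force: [0.2, 0.4, -1.2]
width: 23.9
grasp_force: 30.0
t 7.3 tcp [541.6 -65.8 183.5] close -15.8 q6 0.13 F [ 0.2  0.4 -1.2] w 23.9 g 30.0
 -> shift [ 0.0724  0.3228 -0.0135] spin 0.261
```

```bash
python3 -m creep '[0.064,0.323,0.01,0.26,0.064,0.323,0.01,0.26,0.064,0.323,0.01,0.26,0.064,0.323,0.01,0.26,0.064,0.323,0.01,0.26,0.064,0.323,0.01,0.26,0.064,0.323,0.01,0.26,0.064,0.323,0.01,0.26,0.064,0.323,0.01,0.26,0.064,0.323,0.01,0.26]'
python3 -m creep '[0,0,-0.115,0,0,0,-0.115,0,0,0,-0.115,0,0,0,-0.115,0]'
python3 -m creep '[0,0,0,0,0,0,0,0,0,0,0,0,0,0,0,0]' 0.5
python3 -m creep '[0,0,0.12,0,0,0,0.12,0,0,0,0.12,0,0,0,0.12,0]' 0.65
python3 - <<'E'
from h import *
im,d,P=cam("wrist"); blob(P,574,257,80,12,60,"inbin")
to(444,66,180,-3.7)
E
```

```text
t: 8.17
ee_pos: [604.0, 258.6, 189.9]
orientation: [-2.233, -2.207, 0.007]
ft_force: [-0.4, -0.8, -1.3]
width: 24.1
grasp_force: 30.0
t: 8.5
ee_pos: [599.3, 253.2, 69.7]
orientation: [-2.235, -2.199, 0.022]
ft_force: [-2.1, -0.2, -1.3]
width: 24.1
grasp_force: 30.0
t: 8.83
ee_pos: [607.1, 257.5, 81.0]
orientation: [2.237, 2.203, 0.006]
ft_force: [-0.1, -0.0, 0.6]
width: 43.2
grasp_force: 0.0
t: 9.17
ee_pos: [610.3, 259.2, 208.9]
orientation: [2.234, 2.2, 0.023]
ft_force: [0.3, 0.1, 0.7]
width: 56.8
grasp_force: 0.0
inbin [605.4 255.4] [116.  52.] axis 89.1 z 34.0 2396
t 9.2 tcp [608.8 258.6 205.4] close -0.9 q6 0.4 F [-0.1  0.  -0.4] w 57.2 g 0.0
 -> shift [-0.1648 -0.1926 -0.0254] spin -0.05
```

The red bone is in the bin. Next, the black one.

```bash
python3 -m creep '[-0.163,-0.191,-0.02,-0.05,-0.163,-0.191,-0.02,-0.05,-0.163,-0.191,-0.02,-0.05,-0.163,-0.191,-0.02,-0.05,-0.163,-0.191,-0.02,-0.05,-0.163,-0.191,-0.02,-0.05,-0.163,-0.191,-0.02,-0.05,-0.163,-0.191,-0.02,-0.05]'
python3 - <<'E'
from h import *
im,d,P=cam("wrist"); blob(P,444,66,95,14,50,"black")
to(444,66,3,-3.7)
E
```

```text
t: 9.88
ee_pos: [440.8, 64.9, 178.5]
orientation: [-2.295, -2.145, 0.001]
ft_force: [0.6, 0.2, 0.4]
width: 56.9
grasp_force: 0.0
black [444.8  66.5] [117.  52.] axis 85.7 z 27.9 2793
t 9.9 tcp [442.6  65.8 178.9] close -3.8 q6 0.19 F [ 0.5  0.5 -0.3] w 57.1 g 0.0
 -> shift [ 0.0014  0.0002 -0.1759] spin 0.002
```

```bash
python3 -m creep '[0.001,0.0,-0.16,0,0.001,0.0,-0.16,0,0.001,0.0,-0.16,0,0.001,0.0,-0.16,0,0.001,0.0,-0.175,0,0.001,0.0,-0.175,0,0.001,0.0,-0.175,0]'
python3 -m creep '[0,0,0,0,0,0,0,0,0,0,0,0,0,0,0,0,0,0,0,0,0,0,0,0,0,0,0,0,0,0,0,0,0,0,0,0]' 0
python3 -m creep '[0,0,0.19,0,0,0,0.19,0,0,0,0.19,0,0,0,0.19,0,0,0,0.19,0,0,0,0.19,0,0,0,0.19,0]'
python3 -c "
from h import *
to(542,257,190,-0.8)"
```

```text
t: 10.52
ee_pos: [444.7, 67.3, 2.3]
orientation: [-2.291, -2.149, 0.0]
ft_force: [0.1, 0.6, -0.4]
width: 56.9
grasp_force: 0.0
t: 11.27
ee_pos: [443.7, 66.3, 3.6]
orientation: [2.292, 2.148, 0.001]
ft_force: [-0.2, 1.2, 2.7]
width: 23.7
grasp_force: 29.9
t: 11.85
ee_pos: [444.1, 66.2, 194.5]
orientation: [2.291, 2.147, 0.004]
ft_force: [0.4, 0.7, -1.3]
width: 24.0
grasp_force: 29.9
t 11.8 tcp [444.1  66.2 194.5] close -3.7 q6 0.19 F [ 0.4  0.7 -1.3] w 24.0 g 29.9
 -> shift [ 0.0979  0.1908 -0.0045] spin 0.051
```

```bash
python3 -m creep '[0.098,0.191,0,0.05,0.098,0.191,0,0.05,0.098,0.191,0,0.05,0.098,0.191,0,0.05,0.098,0.191,0,0.05,0.098,0.191,0,0.05,0.098,0.191,0,0.05,0.098,0.191,0,0.05]'
python3 -m creep '[0,0,-0.11,0,0,0,-0.11,0,0,0,-0.11,0,0,0,-0.11,0,0,0,-0.11,0]'
python3 -m creep '[0,0,0,0,0,0,0,0,0,0,0,0,0,0,0,0]' 0.5
python3 -m creep '[0,0,0.12,0,0,0,0.12,0,0,0,0.12,0,0,0,0.12,0]' 0.65
python3 - <<'E'
from h import *
im,d,P=cam("wrist"); blob(P,535,257,45,12,60,"inbin")
to(644,-60,190,6.8)
E
```

```text
t: 12.52
ee_pos: [539.8, 256.4, 190.8]
orientation: [-2.236, -2.205, 0.007]
ft_force: [-0.2, -0.2, -0.0]
width: 23.9
grasp_force: 29.9
t: 12.93
ee_pos: [539.6, 255.2, 82.0]
orientation: [-2.238, -2.202, 0.007]
ft_force: [-0.2, 0.6, -0.6]
width: 23.8
grasp_force: 29.9
t: 13.27
ee_pos: [542.5, 257.6, 85.3]
orientation: [2.237, 2.204, 0.005]
ft_force: [-0.5, -0.2, 0.8]
width: 43.2
grasp_force: 0.0
t: 13.6
ee_pos: [545.7, 259.3, 212.1]
orientation: [2.234, 2.201, 0.02]
ft_force: [1.4, 0.7, 1.1]
width: 57.1
grasp_force: 0.0
inbin [543.5 256.5] [89. 45.] axis 87.6 z 33.8 1467
t 13.7 tcp [544.3 258.6 208.8] close -0.9 q6 0.44 F [ 0.7 -0.2 -0.6] w 57.2 g 0.0
 -> shift [ 0.0997 -0.3186 -0.0188] spin 0.134
```

```bash
python3 -m creep '[0.101,-0.318,-0.02,0.134,0.101,-0.318,-0.02,0.134,0.101,-0.318,-0.02,0.134,0.101,-0.318,-0.02,0.134,0.101,-0.318,-0.02,0.134,0.101,-0.318,-0.02,0.134,0.101,-0.318,-0.02,0.134,0.101,-0.318,-0.02,0.134,0.101,-0.318,-0.02,0.134,0.101,-0.318,-0.02,0.134]'
python3 - <<'E'
from h import *
im,d,P=cam("wrist"); blob(P,644,-60,75,14,50,"white")
to(644,-60,3,6.8)
E
```

```text
t: 14.48
ee_pos: [642.1, -63.1, 182.1]
orientation: [-2.089, -2.345, 0.001]
ft_force: [0.2, 1.1, 0.6]
width: 57.4
grasp_force: 0.0
white [645.2 -59.7] [29. 99.] axis 97.2 z 28.1 1872
t 14.5 tcp [641.7 -61.4 182.3] close 6.7 q6 -0.23 F [ 0.7 -0.6 -0.8] w 57.2 g 0.0
 -> shift [ 0.0023  0.0014 -0.1793] spin 0.002
```

```bash
python3 -m creep '[0.002,0.001,-0.16,0,0.002,0.001,-0.16,0,0.002,0.001,-0.16,0,0.002,0.001,-0.16,0,0.002,0.001,-0.178,0,0.002,0.001,-0.178,0,0.002,0.001,-0.178,0]'
python3 -m creep '[0,0,0,0,0,0,0,0,0,0,0,0,0,0,0,0,0,0,0,0,0,0,0,0,0,0,0,0,0,0,0,0,0,0,0,0]' 0
python3 -m creep '[0,0,0.19,0,0,0,0.19,0,0,0,0.19,0,0,0,0.19,0,0,0,0.19,0,0,0,0.19,0,0,0,0.19,0]'
python3 -c "
from h import *
to(574,257,190,-0.8)"
```

```text
t: 15.12
ee_pos: [643.3, -57.5, 4.2]
orientation: [-2.081, -2.35, 0.002]
ft_force: [-0.0, -0.4, 0.2]
width: 57.2
grasp_force: 0.0
t: 15.87
ee_pos: [644.6, -59.7, 5.9]
orientation: [2.085, 2.349, 0.0]
ft_force: [-1.9, 1.6, 5.7]
width: 28.0
grasp_force: 30.0
t: 16.45
ee_pos: [645.1, -60.0, 196.7]
orientation: [2.084, 2.348, 0.002]
ft_force: [-0.3, 0.3, -1.0]
width: 27.5
grasp_force: 30.0
t 16.4 tcp [645.1 -60.  196.7] close 6.8 q6 -0.23 F [-0.3  0.3 -1. ] w 27.5 g 30.0
 -> shift [-0.0711  0.317  -0.0067] spin -0.133
```

```bash
python3 -m creep '[-0.071,0.317,0,-0.133,-0.071,0.317,0,-0.133,-0.071,0.317,0,-0.133,-0.071,0.317,0,-0.133,-0.071,0.317,0,-0.133,-0.071,0.317,0,-0.133,-0.071,0.317,0,-0.133,-0.071,0.317,0,-0.133,-0.071,0.317,0,-0.133,-0.071,0.317,0,-0.133]'
python3 -m creep '[0,0,-0.11,0,0,0,-0.11,0,0,0,-0.11,0,0,0,-0.11,0,0,0,-0.11,0]'
python3 -m creep '[0,0,0,0,0,0,0,0,0,0,0,0,0,0,0,0]' 0.55
python3 -m creep '[0,0,0.15,0,0,0,0.15,0,0,0,0.15,0,0,0,0.15,0,0,0,0.15,0,0,0,0.15,0]' 1
python3 - <<'E'
from h import *
im,d,P=cam("wrist"); save(im,"w2.png"); np.save("binP.npy",P)
im,d,P=cam("top")
blob(P,612,-263,150,108,135,"fin");blob(P,612,-263,150,80,100,"lid");blob(P,437,-220,100,40,65,"bowl");blob(P,500,0,90,14,60,"stray")
to(612,-263,200,94.6)
E
```

```text
t: 17.28
ee_pos: [571.6, 258.3, 192.7]
orientation: [-2.232, -2.209, 0.006]
ft_force: [0.3, -0.8, -1.4]
width: 27.7
grasp_force: 30.0
t: 17.7
ee_pos: [572.2, 255.1, 83.2]
orientation: [-2.237, -2.203, 0.008]
ft_force: [1.0, 0.4, 0.2]
width: 27.7
grasp_force: 30.0
t: 18.03
ee_pos: [574.6, 257.6, 87.3]
orientation: [2.236, 2.205, 0.004]
ft_force: [0.1, 0.1, 0.6]
width: 47.7
grasp_force: 0.0
t: 18.53
ee_pos: [574.6, 257.8, 238.4]
orientation: [2.235, 2.205, 0.008]
ft_force: [-0.3, 0.4, -0.9]
width: 84.7
grasp_force: 0.0
fin [ 611.8 -262.1] [15. 62.] axis 95.2 z 122.2 211
lid [ 612.  -259.6] [181. 176.] axis 4.6 z 88.6 5364
bowl [ 437.5 -219.6] [127. 129.] axis 174.2 z 50.2 698
stray none
t 18.6 tcp [572.9 257.  235. ] close -0.8 q6 0.42 F [-0.2  0.  -0. ] w 87.5 g 0.0
 -> shift [ 0.0391 -0.52   -0.035 ] spin -1.477
```

View pics/w2.png

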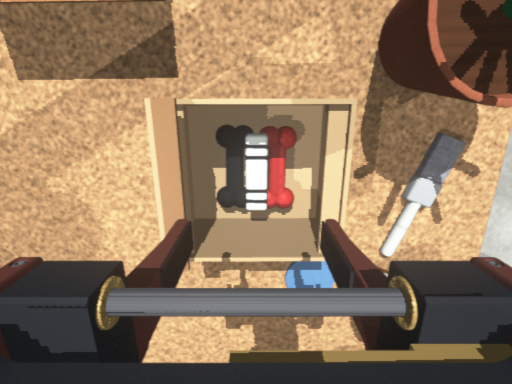

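All three chews lie flat in the bin: black on the left at (240,165), white at (257,170), red at (278,165), well below the shelves. Next is the lid, gripped by the ends of its fin so it can pivot.

```bash
python3 -m creep '[0.039,-0.52,-0.02,-1.47,0.039,-0.52,-0.02,-1.47,0.039,-0.52,-0.02,-1.47,0.039,-0.52,-0.02,-1.47,0.039,-0.52,-0.02,-1.47,0.039,-0.52,-0.02,-1.47,0.039,-0.52,-0.02,-1.47,0.039,-0.52,-0.02,-1.47,0.039,-0.52,-0.02,-1.47,0.039,-0.52,-0.02,-1.47]' 1
python3 -c "
from h import *
to(612,-262.5,210,94.8)"
```

```text
t: 19.47
ee_pos: [603.3, -159.7, 217.3]
orientation: [-3.105, -0.47, 0.005]
ft_force: [0.8, -0.5, -0.1]
width: 87.8
grasp_force: 0.0
t 19.5 tcp [ 603.3 -159.7  217.3] close -72.8 q6 0.99 F [ 0.8 -0.5 -0.1] w 87.8 g 0.0
 -> shift [ 0.0087 -0.1028 -0.0073] spin -0.217
```

```bash
python3 -m creep '[0.009,-0.102,-0.007,-0.217,0.009,-0.102,-0.007,-0.217,0.009,-0.102,-0.007,-0.217,0.009,-0.102,-0.007,-0.217,0.009,-0.102,-0.007,-0.217]'
python3 - <<'E'
from h import *
im,d,P=cam("wrist"); save(im,"w3.png"); blob(P,612,-263,150,108,135,"fin");blob(P,612,-263,150,80,100,"lid");blob(P,600,-260,150,70,84,"roof")
to(612,-262.5,94,94.8)
E
```

```text
t: 19.88
ee_pos: [612.4, -260.4, 210.2]
orientation: [-3.137, -0.138, 0.005]
ft_force: [-0.6, 0.4, -0.4]
width: 88.1
grasp_force: 0.0
fin [ 613.3 -262.8] [15. 60.] axis 94.7 z 121.9 1096
lid [ 613.  -262.9] [180. 165.] axis 5.0 z 88.2 21876
roof [ 603.9 -175.3] [19. 82.] axis 179.6 z 80.1 714
t 19.9 tcp [ 612.6 -259.3  210.6] close -84.9 q6 1.06 F [ 0.   0.7 -0.3] w 88.0 g 0.0
 -> shift [-0.0006 -0.0032 -0.1166] spin -0.006
```

View pics/w3.png

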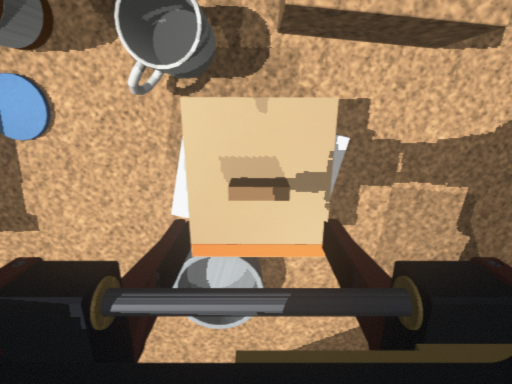

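The lid shows at (260,175), its fin at (258,190) in line with the fingers, and its orange hook edge at (258,250) towards the robot. I'm grasping the fin ends.

```bash
python3 -m creep '[0.001,-0.002,-0.1,-0.006,0.001,-0.002,-0.1,-0.006,0.001,-0.002,-0.1,-0.006,0.001,-0.002,-0.115,-0.006,0.001,-0.002,-0.115,-0.006,0.001,-0.002,-0.115,-0.006]'
python3 -m creep '[0,0,0,0,0,0,0,0,0,0,0,0,0,0,0,0,0,0,0,0,0,0,0,0,0,0,0,0]' 0
python3 -m creep '[0,0,0.03,0,0,0,0.06,0,0,0,0.09,0,0,0,0.12,0,0,0,0.12,0,0,0,0.12,0]'
python3 - <<'E'
from h import *
im,d,P=cam("scene"); save(im,"s1.png")
im,d,P=cam("wrist"); save(im,"w4.png"); q=P[(P[...,2]>150)&(abs(P[...,1]+263)<110)&(P[...,0]>510)&(P[...,0]<720)]
print(len(q)); 
c=np.c_[q[:,:2],np.ones(len(q))]; print(np.linalg.lstsq(c,q[:,2],rcond=None)[0])
to(578,257,230,89.2)
E
```

```text
t: 20.43
ee_pos: [614.1, -260.0, 96.6]
orientation: [-3.137, -0.135, 0.004]
ft_force: [0.8, -0.3, -0.4]
width: 87.4
grasp_force: 0.0
t: 21.02
ee_pos: [615.0, -262.2, 98.4]
orientation: [3.138, 0.132, 0.002]
ft_force: [-1.3, 1.2, 5.9]
width: 59.7
grasp_force: 30.0
t: 21.52
ee_pos: [615.4, -262.4, 219.0]
orientation: [3.137, 0.131, 0.005]
ft_force: [-0.1, 0.2, -1.8]
width: 60.1
grasp_force: 30.0
98821
[-1.34514577e-01 -6.79922213e-03  3.52898662e+02]
t 21.6 tcp [ 613.6 -261.5  215.9] close -85.2 q6 1.07 F [-0.5  0.3 -3.1] w 60.0 g 30.0
 -> shift [-0.0356  0.5185  0.0141] spin -0.098
```

View pics/w4.png

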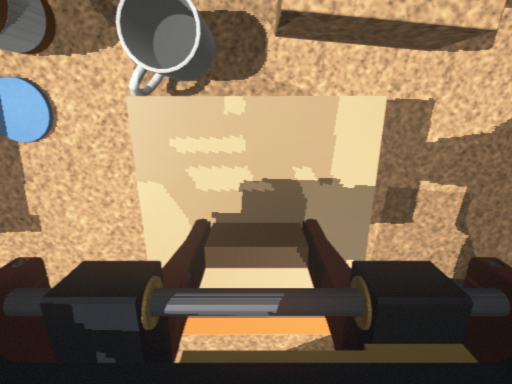

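The lid is lifted: far part at (260,160), stripe at (258,325). I'll measure its tilt and move towards the bin.

```bash
cat >> h.py <<'E'
def tilt(P,x0,y0,zlo,zhi):
    """plane fit over lid part beyond the fin; slope dz/dx, far edge"""
    X,Y,Z=P[...,0],P[...,1],P[...,2]
    m=(X>x0+20)&(X<x0+130)&(abs(Y-y0)<70)&(Z>zlo)&(Z<zhi); q=P[m]
    c=np.c_[q[:,0]-x0,q[:,1]-y0,np.ones(len(q))]
    for _ in range(3):
        a=np.linalg.lstsq(c,q[:,2],rcond=None)[0]; k=abs(c@a-q[:,2])<4; q=q[k]; c=c[k]
    print("slope x,y",np.round(a[:2],3),"z top at x0",round(a[2],1),"n",len(q),"far x",np.round(np.percentile(q[:,0],[98,99.8]),1),"y",np.round(np.percentile(q[:,1],[.5,50,99.5]),1))
E
python3 - <<'E'
from h import *
im,d,P=cam("wrist"); tilt(P,614,-262,150,260)
im,d,P=cam("top"); tilt(P,614,-262,150,260)
E
python3 -m creep '[-0.036,0.518,0.014,-0.098,-0.036,0.518,0.014,-0.098,-0.036,0.518,0.014,-0.098,-0.036,0.518,0.014,-0.098,-0.036,0.518,0.014,-0.098,-0.036,0.518,0.014,-0.098,-0.036,0.518,0.014,-0.098,-0.036,0.518,0.014,-0.098,-0.036,0.518,0.014,-0.098,-0.036,0.518,0.014,-0.098]'
python3 -c "
from h import *
to(612,257,230,89.2)"
```

```text
slope x,y [-0.003  0.002] z top at x0 205.6 n 23158 far x [702.5 706. ] y [-331.4 -264.5 -192.8]
slope x,y [-0.01   0.001] z top at x0 205.7 n 487 far x [699.8 702.2] y [-283.  -223.  -192.1]
t: 22.55
ee_pos: [584.4, 155.3, 227.1]
orientation: [3.141, -0.022, -0.004]
ft_force: [0.9, 0.1, -1.4]
width: 59.9
grasp_force: 30.0
t 22.6 tcp [584.4 155.3 227.1] close -90.8 q6 1.83 F [ 0.9  0.1 -1.4] w 59.9 g 30.0
 -> shift [0.0276 0.1017 0.0029] spin 0.0
```

```bash
python3 -m creep '[0.025,0.102,0.003,0,0.025,0.102,0.003,0,0.025,0.102,0.003,0,0.025,0.102,0.003,0,0.025,0.102,0.003,0,0.025,0.102,0.003,0]'
python3 -c "
from h import *
im,d,P=cam('wrist'); tilt(P,609,257,150,260)
to(609,257,148,89.2)"
```

```text
t: 23.05
ee_pos: [609.8, 254.7, 230.0]
orientation: [3.14, -0.022, -0.004]
ft_force: [0.3, -0.3, -1.4]
width: 60.0
grasp_force: 30.0
slope x,y [-0.003 -0.001] z top at x0 219.7 n 23415 far x [696.6 698.1] y [187.7 257.5 326.3]
t 23.1 tcp [610.  254.3 230.5] close -90.9 q6 1.96 F [ 1.2 -0.5 -2. ] w 59.8 g 30.0
 -> shift [-0.001   0.0027 -0.0825] spin 0.001
```

```bash
python3 -m creep '[0,0.002,-0.04,0,0,0.002,-0.07,0,0,0.002,-0.082,0,0,0.002,-0.082,0,0,0.002,-0.082,0]'
python3 -m creep '[0,0,-0.005,0,0,0,-0.01,0,0,0,-0.014,0,0,0,-0.018,0,0,0,-0.022,0,0,0,-0.025,0,0,0,-0.025,0]'
python3 -c "
from h import *
im,d,P=cam('wrist'); tilt(P,609,257,100,260)
to(609,257,148,89.2)"
```

```text
t: 23.52
ee_pos: [610.9, 256.6, 149.8]
orientation: [3.141, -0.024, -0.001]
ft_force: [0.3, 1.1, -2.0]
width: 60.2
grasp_force: 30.0
t: 24.1
ee_pos: [609.6, 257.9, 125.1]
orientation: [-3.141, 0.022, 0.003]
ft_force: [-7.1, 0.3, 2.6]
width: 59.7
grasp_force: 30.0
slope x,y [-1.75   0.022] z top at x0 260.4 n 2074 far x [683.5 684. ] y [187.7 257.7 326. ]
t 24.1 tcp [609.8 257.9 125.3] close -90.8 q6 1.97 F [-4.5 -0.2  0.9] w 60.1 g 30.0
 -> shift [-0.0008 -0.0009  0.0227] spin -0.0
```

```bash
python3 -m creep '[0,0,0.04,0,0,0,0.08,0,0,0,0.08,0,0,0,0.08,0,0,0,0.08,0]'
python3 -c "
from h import *
im,d,P=cam('wrist'); save(im,'w5.png'); np.save('w5.npy',P)
tilt(P,609,257,180,260)
to(609,257,148,89.2)"
```

```text
t: 24.57
ee_pos: [610.5, 257.5, 204.6]
orientation: [-3.141, 0.022, -0.0]
ft_force: [-1.0, 0.2, -2.7]
width: 59.6
grasp_force: 30.0
slope x,y [ 0.247 -0.003] z top at x0 195.4 n 27463 far x [698.1 699.6] y [187.8 257.4 326.3]
t 24.6 tcp [609.9 257.2 203.6] close -90.8 q6 1.97 F [-0.3 -0.2 -2.5] w 59.6 g 30.0
 -> shift [-0.0009 -0.0002 -0.0556] spin 0.0
```

View pics/w5.png

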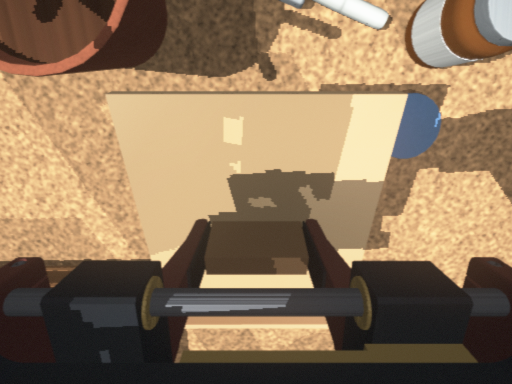

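The tilt is 0.24 rad and holds (far edge at row 95). I'll insert the hook edge in the slot.

```bash
python3 -m creep '[-0.016,0,-0.02,0,-0.016,0,-0.045,0,-0.016,0,-0.045,0,-0.016,0,-0.045,0,-0.016,0,-0.045,0]'
python3 -m creep '[-0.008,0,0,0,-0.016,0,0,0,-0.024,0,0,0,-0.024,0,0,0,-0.024,0,0,0]'
python3 -c "
from h import *
im,d,P=cam('wrist'); tilt(P,570,257,120,200)
im,d,P=cam('scene'); save(im[180:384,220:440].repeat(3,0).repeat(3,1)[:600],'s2.png')
to(568,257,157,89.2)"
```

```text
t: 25.03
ee_pos: [595.0, 257.6, 159.5]
orientation: [3.141, -0.022, -0.001]
ft_force: [0.5, -0.4, -2.2]
width: 59.9
grasp_force: 30.0
t: 25.45
ee_pos: [570.3, 257.7, 160.3]
orientation: [-3.141, 0.021, -0.001]
ft_force: [1.4, 0.2, -2.5]
width: 59.7
grasp_force: 30.0
slope x,y [ 0.232 -0.003] z top at x0 152.1 n 10324 far x [634.6 637.2] y [187.7 256.9 326.3]
t 25.6 tcp [571.  257.7 160.2] close -90.8 q6 1.99 F [-0.4 -0.3 -1.9] w 59.7 g 30.0
 -> shift [-0.003  -0.0007 -0.0032] spin 0.0
```

View pics/s2.png

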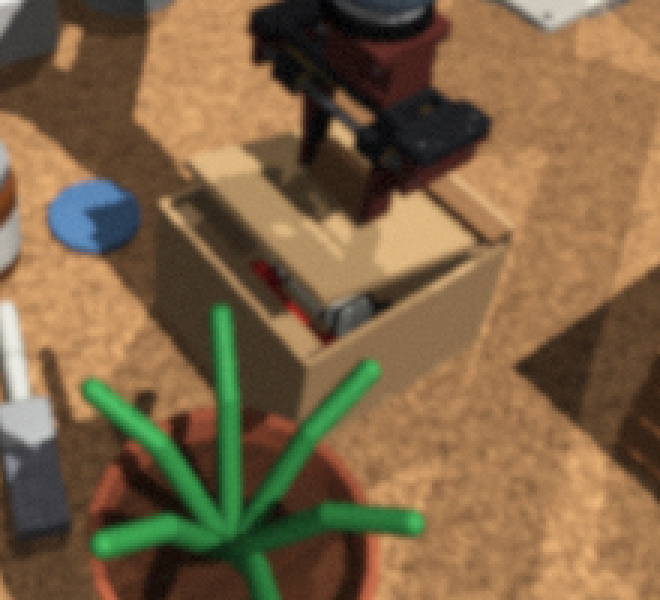

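The hook edge is under the lip at the near wall (470,230), with the far side raised. Swinging it down.

```bash
python3 -m creep '[-0.002,0,-0.003,0,-0.002,0,-0.006,0,-0.001,0,-0.01,0,0.001,0,-0.014,0,0.002,0,-0.018,0,0.003,0,-0.022,0,0.004,0,-0.025,0,0.004,0,-0.027,0,0.004,0,-0.027,0]'
python3 -c "
from h import *
im,d,P=cam('wrist'); tilt(P,574,257,100,180)
to(575,257,133,89.2)"
```

```text
t: 26.3
ee_pos: [574.6, 257.6, 132.1]
orientation: [-3.141, 0.023, 0.001]
ft_force: [2.9, -1.0, 1.5]
width: 59.6
grasp_force: 30.0
slope x,y [-0.002  0.   ] z top at x0 123.8 n 25184 far x [673.4 674.8] y [187.7 257.3 326.4]
t 26.4 tcp [574.3 257.6 132.2] close -90.8 q6 1.99 F [ 3.3 -0.2  1.7] w 59.5 g 30.0
 -> shift [ 0.0007 -0.0006  0.0008] spin 0.001
```

The lid is flat at 123.8 mm, level with the walls. Releasing it and backing off.

```bash
python3 -m creep '[0,0,0,0,0,0,0,0,0,0,0,0,0,0,0,0,0,0,0,0,0,0,0,0]' 1
python3 -m creep '[0,0,0.03,0,0,0,0.07,0,0,0,0.11,0,0,0,0.13,0,0,0,0.13,0]'
python3 - <<'E'
from h import *
im,d,P=cam("wrist"); save(im,"w6.png"); tilt(P,574,257,100,180)
blob(P,574,257,150,150,165,"fin")
im,d,P=cam("top")
blob(P,437,-220,120,40,65,"bowl");blob(P,612,-240,160,70,90,"roof")
to(380,-225,200,0)
E
```

```text
t: 26.85
ee_pos: [574.5, 257.5, 132.6]
orientation: [3.141, -0.022, -0.001]
ft_force: [0.9, -0.1, 0.4]
width: 87.8
grasp_force: 0.0
t: 27.27
ee_pos: [577.4, 258.7, 268.8]
orientation: [-3.138, 0.022, -0.014]
ft_force: [0.2, 0.4, 0.5]
width: 87.5
grasp_force: 0.0
slope x,y [-0.  0.] z top at x0 123.2 n 7942 far x [673.5 675.1] y [187.7 258.  326.3]
fin [570.2 257.4] [60. 15.] axis 89.1 z 157.0 827
bowl [ 437.4 -219.3] [127. 129.] axis 173.6 z 50.0 705
roof [ 617.  -259.7] [175. 132.] axis 82.2 z 80.5 4344
t 27.4 tcp [574.9 257.6 263.3] close -90.8 q6 1.99 F [-0.7  0.6 -0.1] w 87.8 g 0.0
 -> shift [-0.1949 -0.4826 -0.0633] spin -1.557
```

View pics/w6.png

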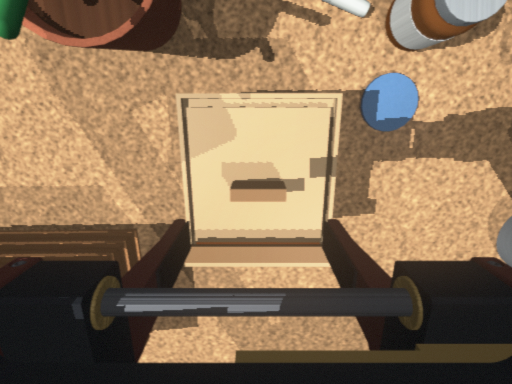

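The lid is seated: fin at (258,190), hook edge hidden under the lip at row 250, uniform margins. The hood is yawed about -7.8° with its origin near (572,-254). Next I'll grip the bowl's near wall.

```bash
python3 -m creep '[-0.198,-0.469,-0.06,1.45,-0.198,-0.469,-0.06,1.45,-0.198,-0.469,-0.06,1.45,-0.198,-0.469,-0.06,1.45,-0.198,-0.469,-0.06,1.45,-0.198,-0.469,-0.06,1.45,-0.198,-0.469,-0.06,1.45,-0.198,-0.469,-0.06,1.45,-0.198,-0.469,-0.06,1.45,-0.198,-0.469,-0.06,1.45]' 1
python3 -c "
from h import *
to(377,-211,170,-7.8)"
```

```text
t: 28.2
ee_pos: [423.3, -98.4, 215.4]
orientation: [-2.631, -1.711, 0.004]
ft_force: [0.3, 0.1, -0.0]
width: 87.9
grasp_force: 0.0
t 28.2 tcp [423.3 -98.4 215.4] close -23.9 q6 0.16 F [ 0.3  0.1 -0. ] w 87.9 g 0.0
 -> shift [-0.0463 -0.1126 -0.0454] spin 0.281
```

```bash
python3 -m creep '[-0.046,-0.113,-0.045,0.28,-0.046,-0.113,-0.045,0.28,-0.046,-0.113,-0.045,0.28,-0.046,-0.113,-0.045,0.28,-0.046,-0.113,-0.045,0.28,-0.046,-0.113,-0.045,0.28]'
python3 - <<'E'
from h import *
im,d,P=cam("wrist"); save(im,"w7.png"); blob(P,437,-220,120,40,62,"bowl");blob(P,612,-240,180,70,90,"roof")
im,d,P=cam("top"); blob(P,437,-220,120,40,65,"bowlT")
to(377,-211,18,-7.8)
E
```

```text
t: 28.7
ee_pos: [378.2, -210.1, 170.8]
orientation: [-2.375, -2.051, 0.002]
ft_force: [0.2, -0.2, 0.2]
width: 88.0
grasp_force: 0.0
bowl [ 437.9 -219.2] [129. 126.] axis 18.0 z 49.8 2820
roof [ 599.6 -247. ] [155.  93.] axis 82.7 z 80.2 10872
bowlT [ 430.1 -190.5] [128.  68.] axis 13.4 z 50.3 341
t 28.8 tcp [ 379.6 -209.5  171.8] close -8.2 q6 -0.39 F [ 0.4 -1.1  0.3] w 87.7 g 0.0
 -> shift [-0.0026 -0.0015 -0.1538] spin 0.007
```

View pics/w7.png

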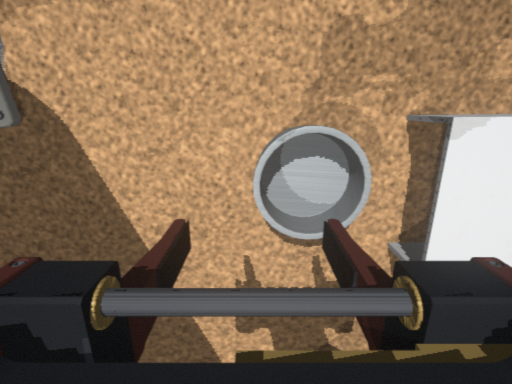

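The bowl (312,182) is upright before the hood mouth (right, col 410+), and both cameras' positions agree. Gripping the near wall.

```bash
python3 -m creep '[-0.001,-0.001,-0.12,0.007,-0.001,-0.001,-0.12,0.007,-0.001,-0.001,-0.12,0.007,-0.001,-0.001,-0.152,0.007,-0.001,-0.001,-0.152,0.007,-0.001,-0.001,-0.152,0.007]'
python3 -m creep '[0,0,0,0,0,0,0,0,0,0,0,0,0,0,0,0,0,0,0,0,0,0,0,0,0,0,0,0,0,0,0,0,0,0,0,0,0,0,0,0]' 0
python3 -m creep '[0,0,0,0,0,0,0,0,0,0,0,0,0,0,0,0,0,0,0,0]'
python3 - <<'E'
from h import *
im,d,P=cam("wrist"); blob(P,437,-220,120,40,62,"bowl")
im,d,P=cam("top"); blob(P,437,-220,120,40,62,"bowlT")
to(514,-245.6,20,-7.8)
E
```

```text
t: 29.3
ee_pos: [378.2, -209.8, 19.5]
orientation: [-2.362, -2.065, 0.002]
ft_force: [0.7, -0.1, 0.6]
width: 87.7
grasp_force: 0.0
t: 30.13
ee_pos: [378.7, -211.4, 20.3]
orientation: [-2.367, -2.065, 0.0]
ft_force: [1.0, 0.3, -0.3]
width: 24.7
grasp_force: 0.0
t: 30.55
ee_pos: [379.1, -211.9, 20.6]
orientation: [2.368, 2.063, 0.001]
ft_force: [-3.0, -3.1, 5.2]
width: 9.8
grasp_force: 29.6
bowl [ 437.5 -198.6] [ 87. 139.] axis 168.4 z 49.9 8513
bowlT [ 490.3 -229.2] [87. 23.] axis 79.7 z 49.9 171
t 30.6 tcp [ 379.1 -211.9   20.7] close -7.9 q6 -0.4 F [-2.7 -3.5  5.6] w 9.2 g 29.6
 -> shift [ 0.1349 -0.0337 -0.0007] spin 0.001
```

```bash
python3 -m creep '[0.0,-0.005,0,0,-0.001,-0.01,0,0,-0.002,-0.0155,0,0,0.013,-0.0175,0,0,0.028,-0.02,0,0,0.048,-0.022,0,0,0.068,-0.025,0,0,0.088,-0.0275,0,0,0.108,-0.03,0,0,0.112,-0.031,0,0]'
python3 - <<'E'
from h import *
im,d,P=cam("top"); blob(P,550,-240,120,40,62,"bowlT")
to(514,-246,20,-7.8)
E
```

```text
t: 31.48
ee_pos: [492.1, -243.0, 20.6]
orientation: [-2.366, -2.066, 0.001]
ft_force: [-6.3, 0.9, 6.6]
width: 9.0
grasp_force: 29.6
bowlT [ 525.9 -198.1] [82. 19.] axis 26.3 z 50.2 156
t 31.5 tcp [ 492.3 -243.1   20.5] close -7.8 q6 -0.34 F [2.8 1.2 2.7] w 9.0 g 29.6
 -> shift [ 0.0217 -0.0029 -0.0005] spin -0.001
```

```bash
python3 -m creep '[0.008,-0.001,0,0,0.014,-0.002,0,0,0.018,-0.0025,0,0,0.02,-0.003,0,0,0.022,-0.003,0,0,0.023,-0.003,0,0,0.023,-0.003,0,0]'
python3 - <<'E'
from h import *
to(514,-246,20,-7.8)
E
```

```text
t: 32.12
ee_pos: [510.6, -244.8, 20.1]
orientation: [-2.363, -2.062, 0.005]
ft_force: [-8.9, 1.2, 12.0]
width: 9.3
grasp_force: 29.8
t 32.1 tcp [ 510.6 -244.8   20.1] close -7.8 q6 -0.33 F [-8.9  1.2 12. ] w 9.3 g 29.8
 -> shift [ 0.0034 -0.0012 -0.0001] spin -0.0
```

It stalled with about 9 N against the stop. I'll ease off, release a little and lift.

```bash
python3 -m creep '[-0.003,0,0,0,-0.003,0,0,0,-0.003,0,0,0,-0.003,0,0,0]'
python3 -m creep '[0,0,0,0,0,0,0,0,0,0,0,0,0,0,0,0,0,0,0,0]' 0.3
python3 -m creep '[0,0,0.03,0,0,0,0.06,0,0,0,0.1,0,0,0,0.14,0,0,0,0.16,0]'
python3 -m creep '[-0.1,0.2,0,0,-0.1,0.2,0,0,-0.1,0.2,0,0,-0.1,0.2,0,0,-0.1,0.2,0,0,-0.1,0.2,0,0,-0.1,0.2,0,0]'
python3 - <<'E'
from h import *
im,d,P=cam("top"); save(im,"t2.png"); X,Y,Z=P[...,0],P[...,1],P[...,2]
m=(Z>44)&(Z<56)&(np.hypot(X-540,Y+250)<90); q=P[m][:,:2]; print(len(q), q.min(0),q.max(0))
# circle fit to the outer rim with known radius
u=np.array([.991,-.136]);v=np.array([.136,.991]); O=np.array([572.4,-253.6])
h=(q-O)@np.c_[u,v]; print("hood frame x",h[:,0].min(),"y",h[:,1].min(),h[:,1].max())
blob(P,574,257,150,150,165,"fin"); tilt(P,574,257,100,180)
E
```

```text
t: 32.45
ee_pos: [510.3, -245.5, 20.3]
orientation: [-2.367, -2.065, 0.001]
ft_force: [-2.4, 0.4, 4.8]
width: 9.1
grasp_force: 29.6
t: 32.87
ee_pos: [510.6, -245.3, 20.1]
orientation: [-2.367, -2.065, 0.0]
ft_force: [0.4, -0.3, -0.1]
width: 26.2
grasp_force: 0.0
t: 33.28
ee_pos: [512.4, -246.2, 184.8]
orientation: [2.364, 2.062, 0.003]
ft_force: [0.1, -0.1, -0.8]
width: 26.6
grasp_force: 0.0
t: 33.87
ee_pos: [408.4, -43.0, 180.2]
orientation: [-2.363, -2.068, 0.001]
ft_force: [0.2, -0.3, -0.2]
width: 26.4
grasp_force: 0.0
287 [ 504.37008532 -335.09753407] [ 569.02393675 -164.86981335]
hood frame x -68.6805310799414 y -84.98927844412783 87.11937832475346
fin [569.6 257.8] [61. 15.] axis 88.9 z 157.4 219
slope x,y [-0.013 -0.   ] z top at x0 124.2 n 1998 far x [672.3 674. ] y [187.2 258.3 326.3]
```

View pics/t2.png

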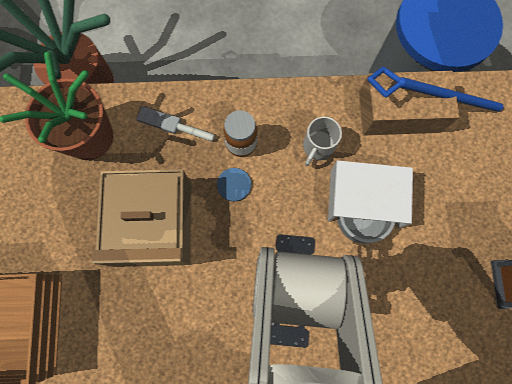

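The lid is closed at (140,215). The bowl is under the hood at (368,225), its rim poking out as expected. One quick circle fit checks its margins.

```bash
python3 - <<'E'
from h import *
from scipy.optimize import least_squares
im,d,P=cam("top"); X,Y,Z=P[...,0],P[...,1],P[...,2]
u=np.array([.991,-.136]);v=np.array([.136,.991]); O=np.array([572.4,-253.6])
q=P[(Z>46)&(Z<54)&(np.hypot(X-540,Y+250)<90)][:,:2]; h=(q-O)@np.c_[u,v]
h=h[(h[:,0]<-25)&(abs(h[:,1])<70)]
r=least_squares(lambda c:np.hypot(*(h-c).T)-61,[0,0],loss="soft_l1"); print(len(h),r.x,np.std(r.fun))
blob(P,663,54,60,4,20,"coaster"); to(0,0,0)
E
```

```text
232 [-4.10577135  4.1735144 ] 2.401708107432237
coaster [663.5  58.2] [81. 82.] axis 179.3 z 8.6 880
t 34.0 tcp [411.2 -45.3 180.7] close -7.7 q6 -0.0 F [-0.   0.   0.5] w 26.5 g 0.0
 -> shift [-0.4112  0.0453 -0.1807] spin 0.0
```

```bash
python3 -c "
from h import *
print(ticket.close_job())"
```

```text
the job is handed in; nothing more can be done
None
```

The job is handed in, and the judge's verdict was not shown. By my own measurements, the three chews present are in the bin, the lid is hooked and lies flat, and the bowl stands upright against the hood's back stop. The coaster, jar and mug were left alone.

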